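# Swing the engraver's vise to the yellow mark

## Robot

A 7-joint arm with a two-finger parallel gripper is mounted at the origin on the work surface. World frame = base frame: x ahead of the robot, y to its left, z up, the work surface at z = 0. Lengths are in m, angles in degrees, forces in N, time in s.
With the tool pointing down it reaches from about 0.425 to 0.875 m from the base axis. Payload 4.7 kg.
Tool frame: the origin (TCP) lies midway between the tips of the shut fingers; the grasp point (between the pads) lies env.grip_point_offset behind it (env.grip_point_offset is the distance from the TCP to the grasp point, in m); z points along the fingers, y is the line along which they close (so a half turn about z gives the same grasp; the last joint's range is limited). The gripper opens to 87 mm and grips with 3 to 60 N. Pads are 19 mm wide; open, the fingers measure 117 mm over their backs; the gripper's body (75 mm by 190 mm) begins 51 mm behind the grasp point.
Start: joints at [-68.234, 18.392, -4.016, 83.108, 1.295, 78.541, -3.26], TCP at [0.233, 0.607, 0.223] pointing down, gripper open.
Joint ranges: [-163.93, 163.93], [-17.29, 119.83], [-79.2, 71.16], [3.27, 140.29], [-89.18, 269.18], [5.43, 117.66], [-154.24, 154.24]. Speed limits (degrees/s): [147.25, 147.25, 180, 180, 180, 180, 180].

## Interface

Orientations are given as [roll, pitch, yaw] about the fixed x, y, z axes, in that order (R = Rz(yaw) Ry(pitch) Rx(roll)).
In Python, from cell import env gives the robot as it stands.
- The arm moves only by the shell command python3 -m creep 'ROWS' [FORCE]. ROWS is a JSON object of lists of equal length, an entry for each row: "translation": the shift along the tool's x, y, z in units of 0.08 m (1.0 is 0.08 m), a list of three; "turn": the turn, a rotation vector about the tool's x, y, z in units of 180 degrees (1.0 is 180 degrees), a list of three; "grip": the opening, from 0 (shut) to 1 (fully open). In form: {"translation": [[x, y, z], ...], "turn": [[ax, ay, az], ...], "grip": [grip, ...]}. A call has 1 to 5 rows; each row shifts and turns the commanded pose from where the row before left it, along the tool's axes as they then stand; what a row does not reach is not made up. A row lasts 1/8 s, in which the tool goes at most 62.5 mm and 10.7 degrees, less where a joint would pass 70% of its speed; a pose out of reach is approached as far as the arm can. A call with a number of a shift or a turn outside -1 to 1 is refused whole. A call with a gripper value outside its range is refused whole. The fingers move at their own pace and stop on an object; FORCE is the grip in N (left out, the last holds). Time passes only in rows, so rows that do not move let the fingers close. It gives the time, the measured TCP pose, the force, the opening and the grip force at its end, in the units of the state.
- env.get_obs(): the state, without advancing time (a new reading comes with each control period).
- env.read_camera(name): name is "side" or "top"; returns a dict with "frame" (420x560x3 uint8, red, green, blue), "z_map" (420x560 float32, m along the optical axis (not along the pixel's ray), 0 where there is no reading), "K" (3x3 intrinsics, pixels), "rvec" (rotation vector, rad) and "tvec" (3), from world to camera coordinates, as OpenCV has them. Camera axes: x right, y down, z forward; pixel columns grow to the right and rows downward; lengths in m; the calibration is good to about 2 mm. A picture is of the moment at which its call begins.
- env.sign_off(): hands the job in; it is judged then, once.
The state is a dict: "time_s": time; "qpos": joint angles; "joint_velocities": joint speeds; "effort": joint torques, N m; "tool_pos": TCP position; "tool_rot": TCP orientation; "force": force on the tool from outside, world axes, zero at the start; "wrist_torque": the same for the moment, N m; "grip_width": finger opening in m; "grasp_force": force on a finger pad.
Only numpy, scipy, OpenCV 4.12 (cv2) and the standard library are available. Lean on these libraries where they do the work, as an engineer would, in place of code of your own. Each camera call takes 0.05 s, during which the arm holds its last target. There are 200 camera calls.

## Task

Set the engraver's swivel vise to its yellow mark: loosen the red clamp knob by about a quarter turn, then swing the vise head by its wooden handle until its red pointer stands at the yellow dot (not the blue one); then turn the red knob back until it is tight again, and let go. Never force the head round while the knob is tight.

Things in the scene. Friction and masses are not known exactly. Their poses are not given: they have to be found in the camera images.
- vise: Fixed swivel vise: dark steel base 190 mm across, pale graduated ring. Origin on the upright swivel axis at bench level; own x axis to the middle of the graduations, z up. Knobs with upright axes stand at (0, +120 mm): the red clamp knob, and (0, -120 mm): a black one, not needed (42 mm across, top 72 mm). Jaws and copper block: within 45 mm of the axis, top 90 mm.
- clamp (a joint): Red clamp knob, rad: 0 fully tight (stop), growing anticlockwise from above as it loosens, to a stop at 1.6; well loose from 0.9, tight under 0.2. A bar 50 mm long, 14 thick, 45 to 85 mm above the bench, centred on its axis, 120 mm from the vise's; at 0 it lies along the vise's x. Takes about 0.12 N m; stays where left.
- head (a joint): Swing of the vise head, rad: 0 when its pointer lies along the vise's x axis, growing anticlockwise from above, stops at -0.95 and 0.95; about 4 N at the handle moves it, and it stays where left. Its handle is an upright round wooden grip, 22 mm in diameter, 60 to 106 mm above the bench, 85 mm from the swivel axis, exactly opposite the pointer. Forcing it while clamped is a failure.
- pointer (a point): Tip of the flat red pointer on the vise head, 78 mm from the swivel axis, 32 mm above the bench; it swings with the head about the vise's origin.
- mark_yellow: The yellow dot to set the head to, a 13 mm disc, 3 mm thick, stuck on the graduated ring about 73 to 83 mm from the swivel axis and 31 to 40 degrees to one side of the vise's x axis; origin at the centre of its underside, 18.5 mm above the bench. A like blue dot sits on the other side.

How it is judged (in metres and radians):
On the way, in this order (a step that is already met when the one before it is completed fails the run):
1. the red clamp knob is loosened (over 0.9 rad) before the head has moved (pointer within 15 mm of its start) (value of joint clamp above 0.9 rad and distance of pointer from where it was at the start of the episode below 0.015 m), for 0.1 s.
2. with the clamp loose (over 0.8 rad), the pointer tip stands within 15 mm of the yellow dot (value of joint clamp above 0.8 rad and horizontal distance between pointer and mark_yellow below 0.015 m), for 0.2 s.
At the end, for the whole second after the job is handed in: The red knob is tight again (under 0.2 rad from its stop) and still, and the pointer tip stands within 15 mm (horizontally) of the yellow dot's centre (value of joint clamp below 0.2 rad and horizontal distance between pointer and mark_yellow below 0.015 m and velocity of joint clamp between -0.05 and 0.05 rad/s); the robot touches nothing.
It fails at once if the head is swung (over 0.3 rad/s) while the clamp knob is tight (under 0.3 rad) (value of joint clamp below 0.3 rad and (velocity of joint head above 0.3 rad/s or velocity of joint head below -0.3 rad/s)).
It also fails if it takes over 64 s, if anything falls off the work surface, if the arm or the gripper's body presses on something with over 40 N, if the wrist force passes 120 N, or if a joint passes its speed limit or range.

## Working session

There is one attempt and no reset: what is moved stays moved. The work goes in short steps, Python scripts to look and compute and a shell command to move; the robot and the scene stay as the last step left them, time stands still between calls to the robot, and variables do not carry over. Pictures are saved under pics/ and viewed, at most 10 in all, crops included, and the job is handed in when it is done.

```bash
ls; mkdir -p pics; python3 - <<'E'
from cell import env
import cv2,numpy as np
print(env.grip_point_offset, env.get_obs())
for n in ("top","side"):
    c=env.read_camera(n); cv2.imwrite(f"pics/{n}0.png",c["frame"][:,:,::-1]); np.savez(f"{n}0.npz",**c); print(n,c["K"].tolist(),c["rvec"],c["tvec"])
E
```

```text
pics
0.0187 {'time_s': 0.0, 'qpos': array([-68.23354476,  18.43980679,  -4.01504655,  83.17489361,
         1.29452348,  78.53984131,  -3.25981445]), 'joint_velocities': array([-0.02992745,  0.0831033 ,  0.15219066,  0.00409787, -0.03571492,
        0.02397754, -0.00157383]), 'effort': array([ 1.41446471e-04, -4.91282523e+01, -4.03810563e-01, -3.12535608e+01,
       -6.40455913e-02,  4.35870280e-02,  1.48503505e-04]), 'tool_pos': array([0.23235373, 0.60646395, 0.22145304]), 'tool_rot': array([-1.79890672e+02,  5.38543756e-03,  1.59042930e+02]), 'force': array([ 0.07816257,  0.596382  , -0.96270308]), 'wrist_torque': array([ 0.01110025, -0.01963615, -0.0064137 ]), 'grasp_force': 0.0, 'grip_width': 0.08706181772143046}
top [[509.1942872111852, 0.0, 287.17094738860953], [0.0, 509.1942872111852, 216.51762994651045], [0.0, 0.0, 1.0]] [ 2.14847365 -2.17024846  0.15127373] [0.08010865 0.58001566 0.75117435]
side [[501.61450349464354, 0.0, 281.362796389864], [0.0, 501.61450349464354, 211.6249533111281], [0.0, 0.0, 1.0]] [ 0.67629884 -2.59458164  1.20742376] [0.54351055 0.20403862 0.49103085]
```

View pics/top0.png

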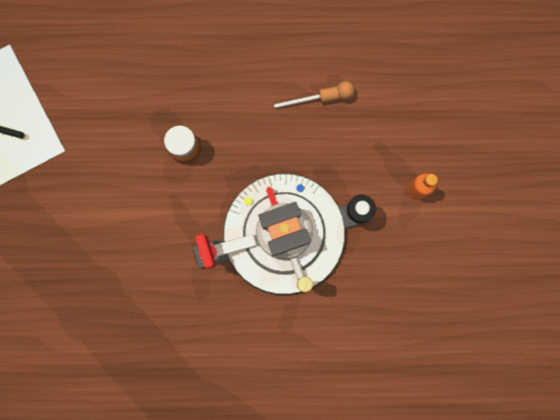

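View pics/side0.png

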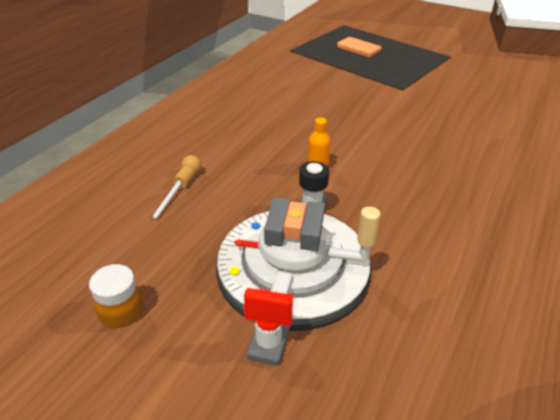

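The top view shows the vise centre at about (284,234), red bar (205,251), black knob (361,209), pointer tip (270,190), handle (304,284), yellow dot (248,202) and blue dot (300,188). The side view agrees: the bar is edge-on to the spoke, and the handle is clear on the far side.

```bash
cat > h.py <<'E'
import numpy as np,cv2
def seg(c,lo,hi,box=None):
    h=cv2.cvtColor(c["frame"],cv2.COLOR_RGB2HSV); m=cv2.inRange(h,lo,hi)>0
    if box:
        b=np.zeros_like(m); b[box[1]:box[3],box[0]:box[2]]=1; m&=b
    return m
def world(c,m):
    v,u=np.nonzero(m&(c["z_map"]>0)); z=c["z_map"][v,u]
    P=np.linalg.inv(c["K"])@np.array([u*z,v*z,z])
    R=cv2.Rodrigues(c["rvec"])[0]
    return (R.T@(P-np.asarray(c["tvec"]).reshape(3,1))).T
E
python3 - <<'E'
from h import *
c=dict(np.load("top0.npz"))
def show(n,P): print(n,len(P),P.mean(0).round(4),P.min(0).round(3),P.max(0).round(3))
red=world(c,seg(c,(0,200,90),(6,255,255),(185,225,225,275))); red=red[red[:,2]>.078]; show("knob",red)
xy=red[:,:2]; k=cv2.minAreaRect(xy.astype(np.float32)*1000); print(k)
bl=world(c,seg(c,(0,0,0),(180,255,255),(345,193,378,226))); bl=bl[bl[:,2]>.064]; show("black",bl)
p=world(c,seg(c,(0,180,90),(6,255,255),(258,180,285,208))); show("ptr",p)
y=world(c,seg(c,(22,120,120),(35,255,255),(238,192,258,212))); show("yel",y)
b=world(c,seg(c,(100,120,80),(125,255,255),(290,178,310,198))); show("blue",b)
hd=world(c,seg(c,(0,0,0),(180,255,255),(290,270,320,300))); hd=hd[hd[:,2]>.098]; show("handle",hd)
K=np.array(cv2.minAreaRect(xy.astype(np.float32))[0]); B=(bl[:,:2].min(0)+bl[:,:2].max(0))/2
O=(K+B)/2; yv=(K-B)/np.linalg.norm(K-B); xv=np.array([yv[1],-yv[0]])
print("O",O,"dist",np.linalg.norm(K-B),"xdir",np.degrees(np.arctan2(xv[1],xv[0])))
for n,P in(("ptr",p),("yel",y),("blue",b),("handle",hd)):
    d=P[:,:2].mean(0)-O; print(n,np.hypot(*d),np.degrees(np.arctan2(d@yv,d@xv)))
w,V=np.linalg.eigh(np.cov(xy.T)); print("bar dir",np.degrees(np.arctan2(V[1,1],V[0,1])))
E
```

```text
knob 46 [0.5247 0.189  0.0834] [0.503 0.182 0.078] [0.549 0.197 0.086]
((526.6553344726562, 189.42294311523438), (46.78327178955078, 9.504683494567871), 7.756839275360107)
black 612 [ 0.5878 -0.0359  0.073 ] [ 0.568 -0.056  0.064] [ 0.609 -0.016  0.077]
ptr 69 [0.6138 0.0987 0.0347] [0.601 0.093 0.031] [0.627 0.105 0.037]
yel 40 [0.6084 0.1359 0.0222] [0.603 0.131 0.019] [0.613 0.141 0.026]
blue 34 [0.6289 0.0534 0.0224] [0.625 0.048 0.02 ] [0.634 0.058 0.025]
handle 186 [0.4774 0.0514 0.1066] [0.467 0.041 0.103] [0.488 0.061 0.11 ]
O [0.5576091  0.07655124] dist 0.23407827590129401 xdir 15.33571832897551
ptr 0.0604129220668694 6.188927398417662
yel 0.07810416037595004 34.12435396331117
blue 0.0749062591684097 -33.31227636523444
handle 0.08401833723302897 -177.915671470478
bar dir -166.41326403079105
```

```bash
python3 - <<'E'
from h import *
c=dict(np.load("top0.npz"))
for lo,hi in (((0,150,60),(10,255,255)),):
    m=seg(c,lo,hi,(185,225,225,275))|seg(c,(170,150,60),(180,255,255),(185,225,225,275))
    P=world(c,m); print(len(P),np.histogram(P[:,2],8)); P=P[P[:,2]>.08]; print(len(P),cv2.minAreaRect(P[:,:2].astype(np.float32)*1000),P.mean(0))
s=dict(np.load("side0.npz"))
m=seg(s,(0,150,60),(10,255,255),(235,275,305,340))|seg(s,(170,150,60),(180,255,255),(235,275,305,340))
P=world(s,m);print("side",len(P),P.min(0),P.max(0)); T=P[P[:,2]>.081]; print(len(T),cv2.minAreaRect(T[:,:2].astype(np.float32)*1000),T[:,2].mean())
# ring: pale points at z 14..24 mm, circle by outer boundary
W=world(c,np.ones(c["z_map"].shape,bool)); W=W[(W[:,2]>.012)&(W[:,2]<.024)]
d=W[:,:2]-[.557,.079]; W=W[np.hypot(*d.T)<.1]
print("ring",cv2.minEnclosingCircle(W[:,:2].astype(np.float32)), W[:,2].mean())
for q in (s,):
    y=world(q,seg(q,(22,120,120),(35,255,255),(225,260,245,280))); print("yel side",len(y),y.mean(0))
    h=world(q,seg(q,(0,0,0),(180,255,255),(355,205,385,245))); h=h[(h[:,2]>.1)&(h[:,2]<.12)]; print("handle side",len(h),cv2.minEnclosingCircle(h[:,:2].astype(np.float32)))
E
```

```text
1166 (array([714,  10,   0,   0,  46,  25,  34, 337]), array([-0.00427509,  0.00736888,  0.01901285,  0.03065682,  0.04230079,
        0.05394477,  0.06558874,  0.07723271,  0.08887668]))
331 ((527.093505859375, 195.0416259765625), (49.76279067993164, 14.465492248535156), 17.594322204589844) [0.52673324 0.19454294 0.08477708]
side 1669 [ 0.5032923   0.166115   -0.00168098] [0.57512218 0.21085594 0.0870107 ]
523 ((527.5248413085938, 197.9551544189453), (47.661590576171875, 14.326433181762695), 18.161733627319336) 0.084151674948959
ring ((0.5566246509552002, 0.07880274951457977), 0.10002385079860687) 0.019325349661011383
yel side 63 [0.60953135 0.13922906 0.02134178]
handle side 244 ((0.47813236713409424, 0.05459408834576607), 0.011075270362198353)
```

```bash
python3 -m creep '{"translation":[[-0.53,-0.35,0],[-0.53,-0.35,0],[-0.53,-0.35,0],[-0.53,-0.35,0],[-0.53,-0.35,0]],"turn":[[0,0,0],[0,0,0],[0,0,0],[0,0,0],[0,0,0]],"grip":[0.6,0.6,0.6,0.6,0.6]}' 20
python3 -m creep '{"translation":[[-0.53,-0.35,0],[-0.53,-0.35,0],[-0.53,-0.35,0],[-0.53,-0.35,0],[-0.53,-0.35,0]],"turn":[[0,0,0],[0,0,0],[0,0,0],[0,0,0],[0,0,0]],"grip":[0.6,0.6,0.6,0.6,0.6]}'
for i in 1 2 3; do python3 -m creep '{"translation":[[0,0,0],[0,0,0],[0,0,0],[0,0,0],[0,0,0]],"turn":[[0,0,0.053],[0,0,0.053],[0,0,0.053],[0,0,0.053],[0,0,0.053]],"grip":[0.6,0.6,0.6,0.6,0.6]}'; done
python3 -m creep '{"translation":[[0,0,0],[0,0,0]],"turn":[[0,0,0],[0,0,0]],"grip":[0.6,0.6]}'
```

```text
time_s: 0.72
tool_pos: [0.3811, 0.3987, 0.2222]
tool_rot: [-180.0, -0.0, 159.0]
force: [0.8, -0.2, 0.1]
grip_width: 0.0534
grasp_force: 0.0
time_s: 1.35
tool_pos: [0.5289, 0.1924, 0.2223]
tool_rot: [-180.0, -0.0, 159.1]
force: [1.3, 0.2, 0.1]
grip_width: 0.0522
grasp_force: 0.0
time_s: 1.98
tool_pos: [0.528, 0.1937, 0.2221]
tool_rot: [-180.0, 0.0, 111.0]
force: [0.5, -0.6, -1.0]
grip_width: 0.0524
grasp_force: 0.0
time_s: 2.6
tool_pos: [0.528, 0.1938, 0.2221]
tool_rot: [-180.0, 0.0, 63.3]
force: [0.2, 0.0, 0.3]
grip_width: 0.052
grasp_force: 0.0
time_s: 3.22
tool_pos: [0.528, 0.1938, 0.2221]
tool_rot: [180.0, 0.1, 15.6]
force: [-0.2, 0.4, -1.0]
grip_width: 0.0522
grasp_force: 0.0
time_s: 3.48
tool_pos: [0.5281, 0.1939, 0.2223]
tool_rot: [180.0, 0.0, 16.1]
force: [-0.5, 0.2, -0.4]
grip_width: 0.052
grasp_force: 0.0
```

```bash
python3 -m creep '{"translation":[[0,-0.025,0.55],[0,0,0.55],[0,0,0.55],[0,0,0.35],[0,0,0.15]],"turn":[[0,0,0],[0,0,0],[0,0,0],[0,0,0],[0,0,0]],"grip":[0.6,0.6,0.6,0.6,0.6]}' 20
python3 -m creep '{"translation":[[0,0,0],[0,0,0],[0,0,0],[0,0,0],[0,0,0]],"turn":[[0,0,0],[0,0,0],[0,0,0],[0,0,0],[0,0,0]],"grip":[0,0,0,0,0]}' 20
python3 -m creep '{"translation":[[0,0,0],[0,0,0]],"turn":[[0,0,0],[0,0,0]],"grip":[0,0]}'
```

```text
time_s: 4.1
tool_pos: [0.5266, 0.1953, 0.0488]
tool_rot: [180.0, 0.2, 16.0]
force: [-0.1, -0.0, 0.4]
grip_width: 0.0522
grasp_force: 0.0
time_s: 4.72
tool_pos: [0.5279, 0.1967, 0.0512]
tool_rot: [-179.9, -0.1, 16.0]
force: [-1.0, 1.8, 1.5]
grip_width: 0.0139
grasp_force: 20.0
time_s: 4.97
tool_pos: [0.5279, 0.1967, 0.0511]
tool_rot: [-179.9, -0.1, 16.0]
force: [-1.0, 3.6, 5.2]
grip_width: 0.0138
grasp_force: 20.0
```

```bash
python3 - <<'E'
from cell import env
import cv2
print(env.get_obs()["wrist_torque"])
c=env.read_camera("side"); cv2.imwrite("pics/s1.png",c["frame"][:,:,::-1])
E
```

```text
[0.4429656  0.44483849 0.11799015]
```

View pics/s1.png

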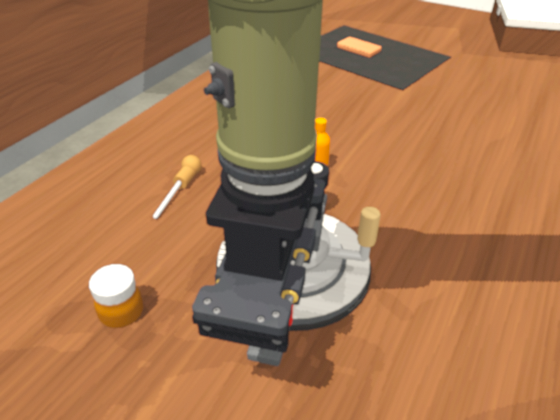

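The fingers hold the bar (opening 13.9 mm). Next I loosen it.

```bash
for i in 1 2; do python3 -m creep '{"translation":[[0,0,0],[0,0,0],[0,0,0],[0,0,0],[0,0,0]],"turn":[[0,0,-0.04],[0,0,-0.04],[0,0,-0.04],[0,0,-0.04],[0,0,-0.04]],"grip":[0,0,0,0,0]}' 30; done
python3 -m creep '{"translation":[[0,0,0],[0,0,0],[0,0,0],[0,0,0]],"turn":[[0,0,0],[0,0,0],[0,0,0],[0,0,0]],"grip":[0,0,0,0]}'
```

```text
time_s: 5.65
tool_pos: [0.528, 0.1968, 0.0511]
tool_rot: [-180.0, -0.1, 52.2]
force: [-0.7, 2.4, 5.5]
grip_width: 0.0139
grasp_force: 30.0
time_s: 6.28
tool_pos: [0.5279, 0.1968, 0.0511]
tool_rot: [180.0, -0.1, 88.2]
force: [-1.3, 2.3, 5.8]
grip_width: 0.0142
grasp_force: 30.0
time_s: 6.78
tool_pos: [0.528, 0.1967, 0.0511]
tool_rot: [180.0, -0.1, 87.9]
force: [-1.4, 2.7, 6.2]
grip_width: 0.0139
grasp_force: 30.0
```

```bash
python3 -m creep '{"translation":[[0,0,0],[0,0,0],[0,0,0],[0,0,-0.5],[0,0,-0.6]],"turn":[[0,0,0],[0,0,0],[0,0,0],[0,0,0],[0,0,0]],"grip":[0.5,0.5,0.5,0.5,0.5]}' 20
python3 -m creep '{"translation":[[0,0,-0.4],[-0.5,-0.15,0],[-0.5,-0.15,0],[-0.5,-0.15,0],[-0.32,-0.11,0]],"turn":[[0,0,0],[0,0,0],[0,0,0],[0,0,0],[0,0,0]],"grip":[0.6,0.6,0.6,0.6,0.6]}'
python3 -m creep '{"translation":[[0,0,0],[0,0,0],[0,0,0],[0,0,0]],"turn":[[0,0,0.055],[0,0,0.055],[0,0,0.055],[0,0,0.055]],"grip":[0.6,0.6,0.6,0.6]}'
python3 -m creep '{"translation":[[0,0,0],[0,0,0],[0,0,0],[0,0,0],[0,0,0]],"turn":[[0,0,0.055],[0,0,0.055],[0,0,0.055],[0,0,0],[0,0,0]],"grip":[0.6,0.6,0.6,0.6,0.6]}'
python3 - <<'E'
from cell import env
import cv2,numpy as np
for n in("top","side"):
    c=env.read_camera(n); cv2.imwrite(f"pics/{n}2.png",c["frame"][:,:,::-1]); np.savez(f"{n}2.npz",**c)
cv2.imwrite("pics/m2.png",np.hstack([cv2.imread("pics/top2.png")[120:350,130:430],cv2.imread("pics/side2.png")[150:380,170:470]]))
E
```

```text
time_s: 7.4
tool_pos: [0.5269, 0.195, 0.1382]
tool_rot: [-179.9, 0.1, 87.9]
force: [0.2, -0.2, 0.4]
grip_width: 0.0425
grasp_force: 0.0
time_s: 8.02
tool_pos: [0.4771, 0.0494, 0.1704]
tool_rot: [-180.0, 0.0, 87.8]
force: [-0.8, -0.3, -0.8]
grip_width: 0.0523
grasp_force: 0.0
time_s: 8.52
tool_pos: [0.4776, 0.0515, 0.1704]
tool_rot: [-180.0, 0.0, 48.0]
force: [-0.1, -0.2, -0.4]
grip_width: 0.0519
grasp_force: 0.0
time_s: 9.15
tool_pos: [0.4777, 0.0517, 0.1704]
tool_rot: [180.0, 0.0, 18.8]
force: [-0.1, -0.3, 0.3]
grip_width: 0.0518
grasp_force: 0.0
```

View pics/m2.png

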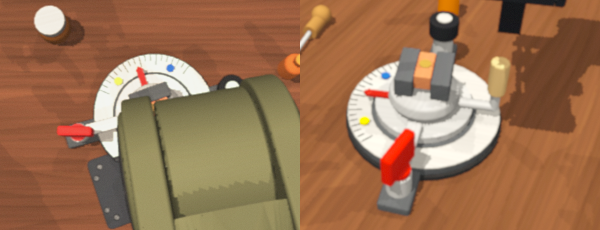

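The bar now stands along the spoke, about 70° loose, and the head hasn't moved. Next I take the handle.

```bash
python3 -m creep '{"translation":[[0,0,0.5],[0,0,0.5],[0,0,0.27],[0,0,0],[0,0,0]],"turn":[[0,0,0],[0,0,0],[0,0,0],[0,0,0],[0,0,0]],"grip":[0.6,0.6,0.6,0.6,0]}' 15
python3 -m creep '{"translation":[[0,0,0],[0,0,0],[0,0,0],[0,0,0],[0,0,0]],"turn":[[0,0,0],[0,0,0],[0,0,0],[0,0,0],[0,0,0]],"grip":[0,0,0,0,0]}' 15
```

```text
time_s: 9.88
tool_pos: [0.4786, 0.052, 0.07]
tool_rot: [180.0, -0.1, 18.7]
force: [-0.0, -0.3, 0.8]
grip_width: 0.0474
grasp_force: 0.0
time_s: 10.5
tool_pos: [0.4781, 0.0523, 0.0695]
tool_rot: [-180.0, -0.0, 18.7]
force: [-0.8, 1.4, 5.0]
grip_width: 0.0216
grasp_force: 15.0
```

```bash
for i in 1 2; do python3 -m creep '{"translation":[[0.0014,0.055,0],[0.0014,0.055,0],[0.0014,0.055,0],[0.0014,0.055,0],[0.0014,0.055,0]],"turn":[[0,0,-0.0164],[0,0,-0.0164],[0,0,-0.0164],[0,0,-0.0164],[0,0,-0.0164]],"grip":[0,0,0,0,0]}' 15; done
python3 -m creep '{"translation":[[0,0,0],[0,0,0],[0,0,0]],"turn":[[0,0,0],[0,0,0],[0,0,0]],"grip":[0,0,0]}'
python3 - <<'E'
from cell import env
import cv2,numpy as np
for n in("top","side"):
    c=env.read_camera(n); cv2.imwrite(f"pics/{n}3.png",c["frame"][:,:,::-1]); np.savez(f"{n}3.npz",**c)
cv2.imwrite("pics/m3.png",cv2.resize(np.hstack([cv2.imread("pics/top3.png")[160:310,200:350],cv2.imread("pics/side3.png")[200:350,190:340]]),(800,400)))
E
```

```text
time_s: 11.12
tool_pos: [0.4878, 0.033, 0.0695]
tool_rot: [-180.0, -0.1, 33.5]
force: [-1.1, 2.2, 4.0]
grip_width: 0.0219
grasp_force: 15.0
time_s: 11.75
tool_pos: [0.5022, 0.0165, 0.0695]
tool_rot: [-180.0, -0.1, 48.3]
force: [-1.6, 2.6, 4.5]
grip_width: 0.0211
grasp_force: 15.0
time_s: 12.12
tool_pos: [0.5026, 0.0161, 0.0695]
tool_rot: [179.9, -0.1, 48.2]
force: [0.8, 2.4, 6.1]
grip_width: 0.0213
grasp_force: 15.0
```

View pics/m3.png

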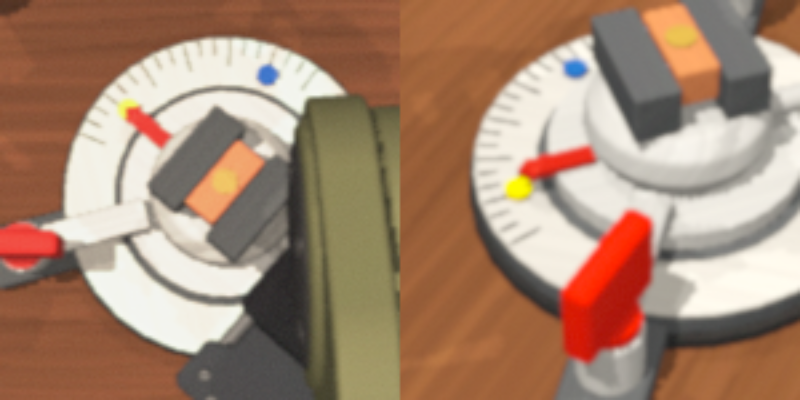

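The pointer (tip at about (135,115) in the top crop) lies in line with the yellow dot (127,108). I'll let go, return to the knob and tighten it.

```bash
python3 -m creep '{"translation":[[0,0,0],[0,0,0],[0,0,0],[0,0,-0.5],[0,0,-0.7]],"turn":[[0,0,0],[0,0,0],[0,0,0],[0,0,0],[0,0,0]],"grip":[0.5,0.5,0.5,0.5,0.5]}' 20
python3 -m creep '{"translation":[[0.473,-0.317,0],[0.473,-0.317,0],[0.473,-0.317,0],[0.473,-0.317,0],[0,0,0]],"turn":[[0,0,0],[0,0,0],[0,0,0],[0,0,0],[0,0,-0.055]],"grip":[0.5,0.5,0.5,0.5,0.5]}'
python3 -m creep '{"translation":[[0,0,0],[0,0,0],[0,0,0],[0,0,0],[0,0,0]],"turn":[[0,0,-0.055],[0,0,-0.055],[0,0,-0.055],[0,0,0],[0,0,0]],"grip":[0.5,0.5,0.5,0.5,0.5]}'
```

```text
time_s: 12.85
tool_pos: [0.5, 0.0151, 0.1642]
tool_rot: [-179.9, 0.2, 48.1]
force: [1.0, 0.8, -0.3]
grip_width: 0.0431
grasp_force: 0.0
time_s: 13.48
tool_pos: [0.5261, 0.2007, 0.1642]
tool_rot: [-179.9, -0.0, 58.7]
force: [0.3, -1.4, -0.9]
grip_width: 0.0434
grasp_force: 0.0
time_s: 14.1
tool_pos: [0.527, 0.1957, 0.1647]
tool_rot: [-180.0, 0.0, 87.6]
force: [0.1, 0.4, 0.0]
grip_width: 0.0436
grasp_force: 0.0
```

```bash
python3 - <<'E'
from cell import env
from h import *
c=env.read_camera("side"); np.savez("side4.npz",**c); cv2.imwrite("pics/s4.png",c["frame"][:,:,::-1])
bx=(225,265,315,345)
P=world(c,seg(c,(0,150,60),(10,255,255),bx)|seg(c,(170,150,60),(180,255,255),bx)); T=P[(P[:,2]>.081)&(P[:,2]<.09)]
print(len(T),cv2.minAreaRect(T[:,:2].astype(np.float32)*1000))
c=env.read_camera("top"); O=np.array([.5577,.080])
y=world(c,seg(c,(22,120,120),(35,255,255),(238,190,258,212)))
p=world(c,seg(c,(0,180,90),(6,255,255),(240,185,285,222)))
for q in (y,p): d=q[:,:2].mean(0)-O; print(len(q),np.degrees(np.arctan2(d[1],d[0])),np.hypot(*(q[:,:2]-O).T).max())
E
```

```text
498 ((527.1585083007812, 198.87460327148438), (48.41757583618164, 12.913381576538086), 87.06507110595703)
17 47.89794447287074 0.08047765254408029
72 48.6575119658922 0.07312528982081033
```

```bash
python3 -m creep '{"translation":[[0.01,0.01,0.5],[0,0,0.5],[0,0,0.3],[0,0,0.13],[0,0,0]],"turn":[[0,0,0],[0,0,0],[0,0,0],[0,0,0],[0,0,0]],"grip":[0.5,0.5,0.5,0.5,0]}' 30
python3 -m creep '{"translation":[[0,0,0],[0,0,0],[0,0,0],[0,0,0],[0,0,0]],"turn":[[0,0,0],[0,0,0],[0,0,0],[0,0,0],[0,0,0]],"grip":[0,0,0,0,0]}'
for i in 1 2; do python3 -m creep '{"translation":[[0,0,0],[0,0,0],[0,0,0],[0,0,0],[0,0,0]],"turn":[[0,0,0.04],[0,0,0.04],[0,0,0.04],[0,0,0.04],[0,0,0.04]],"grip":[0,0,0,0,0]}'; done
python3 -m creep '{"translation":[[0,0,0],[0,0,0],[0,0,0],[0,0,0]],"turn":[[0,0,0.01],[0,0,0],[0,0,0],[0,0,0]],"grip":[0,0,0,0]}'
python3 -c "
from cell import env
print(env.get_obs()['wrist_torque'])"
```

```text
time_s: 14.82
tool_pos: [0.5278, 0.1967, 0.0504]
tool_rot: [-180.0, 0.0, 87.7]
force: [-0.3, 0.5, -0.0]
grip_width: 0.0389
grasp_force: 0.0
time_s: 15.45
tool_pos: [0.528, 0.1971, 0.0514]
tool_rot: [180.0, -0.0, 87.8]
force: [-2.4, 0.3, 6.2]
grip_width: 0.0137
grasp_force: 30.0
time_s: 16.08
tool_pos: [0.5281, 0.197, 0.0514]
tool_rot: [180.0, -0.0, 51.5]
force: [-2.0, -0.1, 5.9]
grip_width: 0.014
grasp_force: 30.0
time_s: 16.7
tool_pos: [0.5282, 0.1968, 0.0515]
tool_rot: [-180.0, -0.0, 15.5]
force: [-2.9, -0.5, 6.2]
grip_width: 0.0139
grasp_force: 30.0
time_s: 17.2
tool_pos: [0.5282, 0.1968, 0.0514]
tool_rot: [180.0, -0.0, 14.0]
force: [-2.3, -0.9, 6.1]
grip_width: 0.0137
grasp_force: 30.0
[-0.24901725  0.59188613  0.33288911]
```

Tight at a yaw of 14°. I'll let go, rise, move away and check.

```bash
python3 -m creep '{"translation":[[0,0,0],[0,0,0],[0,0,0],[0,0,-0.5],[0,0,-0.7]],"turn":[[0,0,0],[0,0,0],[0,0,0],[0,0,0],[0,0,0]],"grip":[0.5,0.5,0.5,0.5,0.5]}'
python3 -m creep '{"translation":[[0,-0.6,-0.4],[0,-0.6,-0.4],[0,-0.6,0],[0,0,0],[0,0,0]],"turn":[[0,0,0],[0,0,0],[0,0,0],[0,0,0],[0,0,0]],"grip":[0.5,0.5,0.5,0.5,0.5]}'
python3 - <<'E'
from cell import env
from h import *
c=env.read_camera("side"); cv2.imwrite("pics/s5.png",c["frame"][:,:,::-1])
c=env.read_camera("top"); cv2.imwrite("pics/t5.png",c["frame"][:,:,::-1]); O=np.array([.5577,.080])
bx=(185,225,225,275)
P=world(c,seg(c,(0,150,60),(10,255,255),bx)|seg(c,(170,150,60),(180,255,255),bx)); T=P[(P[:,2]>.08)]
if len(T): print(len(T),cv2.minAreaRect(T[:,:2].astype(np.float32)*1000))
for q in (world(c,seg(c,(22,120,120),(35,255,255),(238,190,258,212))),world(c,seg(c,(0,180,90),(6,255,255),(240,185,285,222)))):
    d=q[:,:2].mean(0)-O; print(len(q),np.degrees(np.arctan2(d[1],d[0])))
cv2.imwrite("pics/m5.png",np.hstack([cv2.imread("pics/t5.png")[130:330,150:400],cv2.imread("pics/s5.png")[180:380,170:420]]))
E
```

```text
time_s: 17.82
tool_pos: [0.5266, 0.1962, 0.1459]
tool_rot: [179.9, 0.2, 14.0]
force: [0.3, 0.6, 0.3]
grip_width: 0.0432
grasp_force: 0.0
time_s: 18.45
tool_pos: [0.4933, 0.3358, 0.2101]
tool_rot: [179.9, 0.0, 14.0]
force: [0.6, -0.3, 0.8]
grip_width: 0.0437
grasp_force: 0.0
327 ((526.6452026367188, 194.86679077148438), (49.439090728759766, 13.865625381469727), 14.95724105834961)
18 47.59005185323969
76 48.713784726408235
```

View pics/m5.png

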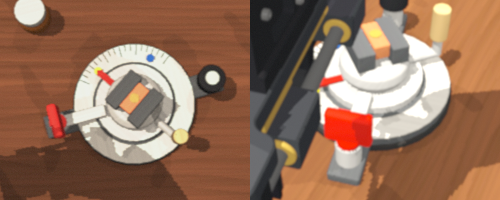

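The red bar at crop (55,121) is back along the vise's x axis at about 15°. The pointer at (105,78) is in line with the yellow dot at (98,72), and the gripper is clear.

```bash
python3 -c "
from cell import env
print(env.sign_off())"
```

```text
the job is handed in; nothing more can be done
None
```

The job is handed in (no verdict was returned): I loosened the red knob about 72°, swung the head to within about 1° of the yellow dot, turned the knob back tight and moved the arm clear, in about 18.5 s of the 64 s allowed.

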